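# Raise the roll-up guard of a bench test station and hang a module carrier on its rail

### The arm

A 6-joint arm with a two-finger parallel gripper is mounted at the origin on the work surface. World frame = base frame: x ahead of the robot, y to its left, z up, the work surface at z = 0. Lengths are in m, angles in rad, forces in N, time in s.
With the tool pointing down it reaches from about 0.375 to 0.9 m from the base axis. Payload 3.1 kg.
Tool frame: the origin (TCP) lies midway between the tips of the shut fingers; the grasp point (between the pads) lies 19 mm behind it; y points along the fingers, x is the direction in which the jaws open and shut, and the axes are right-handed (so a half turn about y gives the same grasp; the last joint's range is limited). The gripper opens to 87 mm and grips with 3 to 60 N. Pads are 19 mm wide; open, the fingers measure 117 mm over their backs; the gripper's body (75 mm by 190 mm) begins 51 mm behind the grasp point.
Start: joints at [1.006, 0.527, 1.433, -0, 1.181, -0.178], TCP at [0.236, 0.579, 0.223] pointing down, gripper open.
Joint ranges: [-3.08, 3.08], [-0.75, 2.2], [0.22, 2.44], [-1.43, 4.57], [0, 2.65], [-2.85, 2.85]. Speed limits (rad/s): [2.79, 2.79, 3.14, 3.14, 3.14, 3.14].

### API

Orientations are given as a unit quaternion [x, y, z, w].
In Python, from rig import * gives the robot as it stands.
- The arm moves only by the tool jog_arm, never from a script. Its argument "series" is a list of rows, each a list of 7 numbers: the shift along the tool's x, y, z in mm, then the turn, a rotation vector about the tool's x, y, z in rad, then the gripper's target within -1 to 1 (shut at 1, half-way at 0, fully open at -1). A call has 1 to 20 rows; each row is the pose to reach, as a shift and turn from the pose commanded when the call began, along the tool's axes at that moment; what a row does not reach only later rows make up. A row lasts 1/8 s, in which the tool goes at most 62.5 mm and 10.7 degrees, less where a joint would pass 70% of its speed; a pose out of reach is approached as far as the arm can. A call with a gripper value outside its range is refused whole. The fingers move at their own pace and stop on an object; "grip_force" is the grip in N (left out, the last holds). Time passes only in rows, so rows that repeat a pose let the fingers close. It gives the time, the measured TCP pose, the force and the opening at its end, in the units of the state.
- get_obs(): the state, without advancing time (a new reading comes with each control period).
- camera(name): name is "scene" or "top" or "wrist"; returns a dict with "img" (420x560x3 uint8, red, green, blue), "depth" (420x560 float32, m along the optical axis (not along the pixel's ray), 0 where there is no reading), "camera_matrix" (3x3 intrinsics, pixels), "rvec" (rotation vector, rad) and "tvec" (3), from world to camera coordinates, as OpenCV has them. Camera axes: x right, y down, z forward; pixel columns grow to the right and rows downward; lengths in m; the calibration is good to about 2 mm. A picture is of the moment at which its call begins.
- hand_in(): hands the job in, once; it reports no verdict.
The state is a dict: "time": time; "q": joint angles; "joint_velocities": joint speeds; "joint_torque": joint torques, N m; "position": TCP position; "tool_rot": TCP orientation; "ft_force": force on the tool from outside, world axes, zero at the start; "moment": the same for the moment, N m; "grip_width": finger opening in m.
Only numpy, scipy, OpenCV 4.12 (cv2) and the standard library are available. Lean on these libraries where they do the work, as an engineer would, in place of code of your own. Each camera call takes 0.05 s, during which the arm holds its last target.

### The job

Raise the slatted roll-up guard of the test station by its bar handle until it stays open by itself. Then take the hanging module carrier standing on the bench, bring its neck into the open front end of the slotted rail inside the station, and slide it fully home against the end of the slot, leaving it hanging there with the guard still open; do not knock the other things on the bench about.

Things in the scene. Friction and masses are not known exactly. Their poses are not given: they have to be found in the camera images.
- station: Fixed test station, open at the back: base plate 380 x 310 x 10 mm, clear cheeks, circular aluminium side tracks (outer faces y = +-153 mm). Origin: on the bench below the middle of the track axis; x points from front (robot side) to back, z up. Track axis: along y, 50 mm high; track radius 180 mm, outer edge 192. Front sill board at x -178 to -166 mm, 126 mm high. Rail inside.
- guard (a joint): Curtain of aluminium slats 280 mm wide, 0.5 to 0.75 kg, turning as a rigid arc about the track axis. Rad: 0 closed, grows as the handle goes up and back, 1.26 open at its stop. Lifting takes 3-6 N. Let go below 0.65 it falls shut; above 0.9 it rolls on to the stop and stays. Open, its lower edge is 22 mm behind the track axis, underside 222 mm high, so a tool reaching rail_home must lean back.
- handle (a point): Middle of the guard's straight bar handle, 10 mm diameter, 120 mm long, parallel to the station's y. Moves with the guard on a 220 mm circle about the track axis; closed it is 36 degrees above the front horizontal (178 mm in front of the axis, 129 mm above it). It stands 40 mm outside the slats on two 8 mm posts 55 mm either side of the middle; between them 28 mm is free behind the bar.
- rail_mouth (a point): Middle of the slot at the open front end of the steel slotted rail, level with the rail's top face: x -50, y 0, z 110 mm in the station's frame. The rail runs along the station's x: two bars 8 mm thick, 14 mm wide, slot 18 mm wide between them, 46 mm over all; the slot's closed end is at x +6 mm. A post carries it at x 40 to 60 mm.
- rail_home (a point): Where the carrier's neck axis crosses the rail's top face when the carrier is fully home, touching the slot's closed end: x 0, y 0, z 110 mm in the station's frame, 50 mm behind rail_mouth.
- carrier: Loose hanging carrier, 175 to 350 g, upright on the bench. Upwards: grey metal case 50 x 50 x 60 mm; round neck 12 mm diameter, 24 high; square steel head plate 46 x 46 x 6 (it rests on the rail's bars); black upright grip tab 10 mm thick (along y), 30 wide (along x), 40 high, top at 130 mm. Origin: centre of the underside, z up. Either way round on the rail is fine.
- carrier_head (a point): Centre of the underside of the carrier's head plate, on the neck axis, 84 mm above the carrier's underside.
- carrier_grip (a point): Point in the carrier's grip tab, 115 mm above the carrier's underside (15 mm below the tab's top).
- spare: Bystander: a similar metal case without neck or head plate, 54 x 54 x 68 mm over all, with a flat grey lid. Origin: centre of the underside. It stands on one side of the station and the carrier on the other, either way round.
- driver: Bystander: a screwdriver lying on the bench, 170 mm long, to the right of the station. Origin: underside, near its middle.
- jar: Bystander: an amber glass jar with black cap, 60 mm across, 80 mm high, to the left of the station. Origin: centre of the underside.

How it is judged:
On the way, in this order (a step that is already met when the one before it is completed fails the run):
1. the guard is up and stays open by itself, not touched by the fingers (value of joint guard above 1.1 rad and contact force between the fingers and guard below 0.2 N), for 0.5 s.
2. with the guard open, the carrier's neck has entered the slot from the open front end (value of joint guard above 1.1 rad and x of carrier_head in the frame of station between -0.045 and -0.012 m and y of carrier_head in the frame of station between -0.008 and 0.008 m and z of carrier_head in the frame of station between 0.1 and 0.13 m), for 0.1 s.
At the end, for the whole second after the job is handed in: The guard stays open (joint above 1.1 rad), and the carrier, released and at rest, hangs upright (within 0.15 rad) by its head plate on the rail (head underside within 6 mm of the rail's top), neck in the slot (within 8 mm sideways), within 8 mm of the slot's closed end (value of joint guard above 1.1 rad and x of carrier_head in the frame of station between -0.008 and 0.006 m and z of carrier_head in the frame of station between 0.105 and 0.116 m and y of carrier_head in the frame of station between -0.008 and 0.008 m and angle between carrier's own z axis and vertical below 0.15 rad and linear speed of carrier below 0.02 m/s and contact force between the fingers and carrier below 0.1 N); the robot touches nothing.
It fails at once if the spare case is knocked away (distance of spare from where it was at the start of the episode above 0.03 m).
It fails at once if the screwdriver is knocked away (distance of driver from where it was at the start of the episode above 0.03 m).
It fails at once if the jar is knocked away (distance of jar from where it was at the start of the episode above 0.03 m).
It fails at once if the carrier is tipped over (angle between carrier's own z axis and vertical above 0.6 rad).
It also fails if it takes over 69 s, if anything falls off the work surface, if the arm or the gripper's body presses on something with over 40 N, if the wrist force passes 120 N, or if a joint passes its speed limit or range.

## Working session

There is one attempt and no reset: what is moved stays moved. The work goes in short steps, Python scripts to look and compute and a tool call to move; the robot and the scene stay as the last step left them, time stands still between calls to the robot, and variables do not carry over. Pictures are saved under pics/ and viewed, and the job is handed in when it is done.

Besides the shell and the picture viewer there is one more tool, called after "Call:" in YAML: its name, and indented under it one key for each argument. jog_arm: Moves the arm, as the interface text tells. Its arguments: {"type":"object","properties":{"series":{"type":"array","items":{"type":"array","items":{"type":"number"}}},"grip_force":{"type":"number"}},"required":["series"]}

```bash
ls; mkdir -p pics
python3 - <<'E'
from rig import *
import cv2,numpy as np
o=get_obs();print(o)
for n in ["scene","top","wrist"]:
    c=camera(n);cv2.imwrite(f"pics/{n}0.png",c["img"][:,:,::-1]);print(n,c["camera_matrix"],c["rvec"],c["tvec"])
    np.savez(f"{n}0.npz",**c)
E
```

```text
pics
{'time': 0.0, 'q': array([ 1.00551310e+00,  5.28478867e-01,  1.43388084e+00, -1.05698187e-05,
        1.18143435e+00, -1.78492104e-01]), 'joint_velocities': array([-1.91815516e-04, -5.64287760e-04, -1.17858806e-03, -4.09220935e-04,
        3.58139861e-05, -1.22779909e-03]), 'joint_torque': array([ 1.16029027e-03, -4.40050042e+01, -1.76587969e+01,  6.33771345e-02,
        5.83615224e-02, -1.79914496e-04]), 'position': array([0.23533269, 0.57820914, 0.22157068]), 'tool_rot': array([ 0.58708954,  0.39387213, -0.39529479, -0.58645771]), 'ft_force': array([-0.181028  , -0.39389449, -0.15582931]), 'moment': array([ 0.0092617 , -0.04679181,  0.06100435]), 'grip_width': 0.08703113884292128}
scene [[453.76322363   0.         290.92103868]
 [  0.         453.76322363 214.29013743]
 [  0.           0.           1.        ]] [ 1.10586028  2.34049893 -1.03419075] [ 0.37970046 -0.19578566  1.62279613]
top [[475.28798507   0.         273.2056372 ]
 [  0.         475.28798507 213.88162664]
 [  0.           0.           1.        ]] [ 2.16257433 -2.16645466  0.11604312] [-0.00295088  0.57763641  1.14095028]
wrist [[344.30413055   0.         287.13643541]
 [  0.         344.30413055 214.14984132]
 [  0.           0.           1.        ]] [-2.38595236 -1.60312955 -0.24599388] [-0.62441522 -0.03511912  0.39342521]
```

View pics/scene0.png

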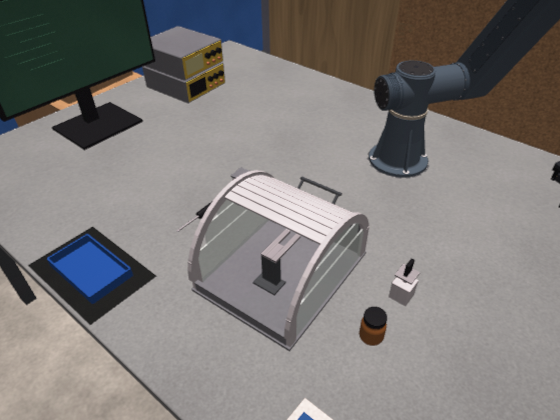

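View pics/top0.png

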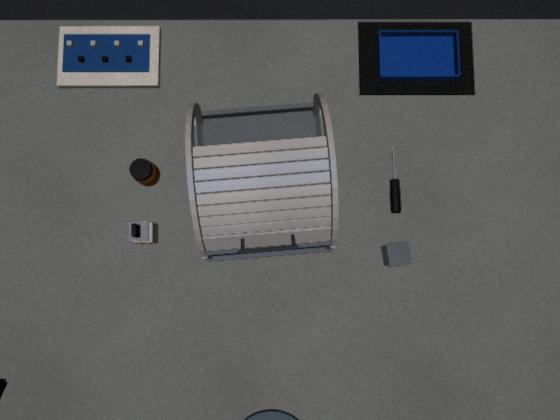

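View pics/wrist0.png

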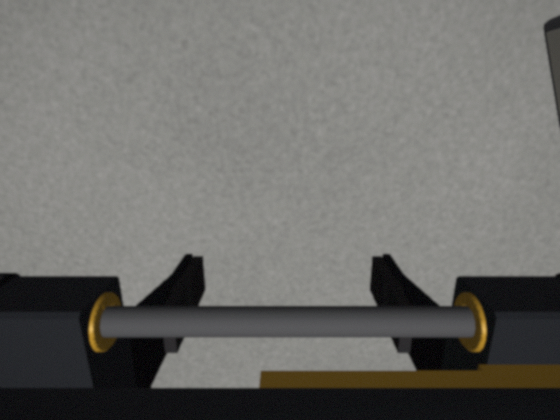

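The top view shows the station at about (262,185), yawed slightly, with its handle posts at (242,243) and (293,238). The carrier is at (141,232) with the jar behind it at (143,172). The spare is at (397,253) and the driver at (395,190). In the scene view the rail and its post are around (280,255).

```bash
cat > h.py <<'E'
import numpy as np,cv2
def load(n): return dict(np.load(n))
def cloud(c):
    d=c["depth"];K=c["camera_matrix"];R=cv2.Rodrigues(c["rvec"])[0];t=c["tvec"].ravel()
    v,u=np.mgrid[:d.shape[0],:d.shape[1]]
    P=np.stack([(u-K[0,2])/K[0,0]*d,(v-K[1,2])/K[1,1]*d,d],-1)
    W=(P-t)@R
    W[d<=0]=np.nan
    return W
def proj(c,p):
    return cv2.projectPoints(np.atleast_2d(np.float64(p)),c["rvec"],c["tvec"],c["camera_matrix"],None)[0][:,0]
E
python3 - <<'E'
from h import *
c=load("top0.npz");W=cloud(c)
np.set_printoptions(precision=3,suppress=True)
print("dep zero",(c["depth"]<=0).mean(), "table z",np.nanmedian(W[300:340,300:400,2]))
for (u,v) in [(141,232),(136,231),(397,253),(143,170),(395,195),(262,160),(262,200),(262,235),(268,252),(242,243),(293,238),(320,97),(196,105)]:
    print((u,v),W[v,u])
# height image zoom
z=W[...,2]; im=np.clip(np.nan_to_num(z)/0.3,0,1)*255
cv2.imwrite("pics/topz.png",cv2.resize(im.astype(np.uint8)[80:280,110:430],None,fx=2.5,fy=2.5,interpolation=0)) 
cv2.imwrite("pics/topcrop.png",cv2.resize(c["img"][80:280,110:430,::-1],None,fx=2.5,fy=2.5,interpolation=cv2.INTER_CUBIC)) 
# cylinder fit on slats
m=np.zeros(z.shape,bool);m[150:228,205:322]=1;m&=(z>.12)
P=W[m]
from scipy.optimize import least_squares
def f(p):
    x,y,a,r=p;d=np.array([np.cos(a),np.sin(a)]) # station x dir
    s=(P[:,:2]-[x,y])@d
    return np.hypot(s,P[:,2]-.05)-r
# y not observable; fix
g=lambda q:f([q[0],0,q[1],q[2]])
s=least_squares(g,[.6,0,.18],loss="soft_l1",f_scale=.003);print(s.x,np.std(s.fun))
s=W[(z>.02)]
for nm,(u0,u1,v0,v1) in dict(car=(120,165,210,250),spare=(375,420,232,275),jar=(125,165,150,200)).items():
    Q=W[v0:v1,u0:u1].reshape(-1,3);Q=Q[Q[:,2]>.015]
    print(nm,len(Q),Q.max(0),Q.min(0));
    h,e=np.histogram(Q[:,2],bins=np.arange(.015,.15,.006));print(dict(zip(e.round(3),h)))
E
```

```text
dep zero 0.004026360544217687 table z 0.0004317133604543595
(141, 232) [0.529 0.304 0.092]
(136, 231) [0.529 0.306 0.126]
(397, 253) [ 0.48  -0.297  0.069]
(143, 170) [0.678 0.307 0.081]
(395, 195) [ 0.625 -0.307  0.025]
(262, 160) [0.667 0.019 0.235]
(262, 200) [0.587 0.019 0.214]
(262, 235) [0.517 0.02  0.167]
(268, 252) [0.484 0.009 0.015]
(242, 243) [0.499 0.063 0.171]
(293, 238) [ 0.51  -0.047  0.171]
(320, 97) [ 0.823 -0.109  0.176]
(196, 105) [0.822 0.175 0.128]
[0.666 0.083 0.185] 0.0018530116307996127
car 623 [0.558 0.334 0.136] [0.503 0.285 0.015]
{np.float64(0.015): np.int64(8), np.float64(0.021): np.int64(18), np.float64(0.027): np.int64(8), np.float64(0.033): np.int64(17), np.float64(0.039): np.int64(23), np.float64(0.045): np.int64(18), np.float64(0.051): np.int64(31), np.float64(0.057): np.int64(85), np.float64(0.063): np.int64(15), np.float64(0.069): np.int64(0), np.float64(0.075): np.int64(0), np.float64(0.081): np.int64(5), np.float64(0.087): np.int64(234), np.float64(0.093): np.int64(53), np.float64(0.099): np.int64(12), np.float64(0.105): np.int64(7), np.float64(0
[... 1020 characters left out ...]
): np.int64(13), np.float64(0.021): np.int64(13), np.float64(0.027): np.int64(21), np.float64(0.033): np.int64(18), np.float64(0.039): np.int64(18), np.float64(0.045): np.int64(35), np.float64(0.051): np.int64(53), np.float64(0.057): np.int64(29), np.float64(0.063): np.int64(4), np.float64(0.069): np.int64(18), np.float64(0.075): np.int64(181), np.float64(0.081): np.int64(204), np.float64(0.087): np.int64(3), np.float64(0.093): np.int64(0), np.float64(0.099): np.int64(0), np.float64(0.105): np.int64(0), np.float64(0.111): np.int64(0), np.float64(0.117): np.int64(0), np.float64(0.123): np.int64(0), np.float64(0.129): np.int64(0), np.float64(0.135): np.int64(0), np.float64(0.141): np.int64(0)}
```

Run:
```python
from h import *
c=load("scene0.npz")
cv2.imwrite("pics/sccrop.png",cv2.resize(c["img"][150:350,170:430,::-1],None,fx=3,fy=3,interpolation=cv2.INTER_CUBIC))
```

```text
(no output)
```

View pics/sccrop.png

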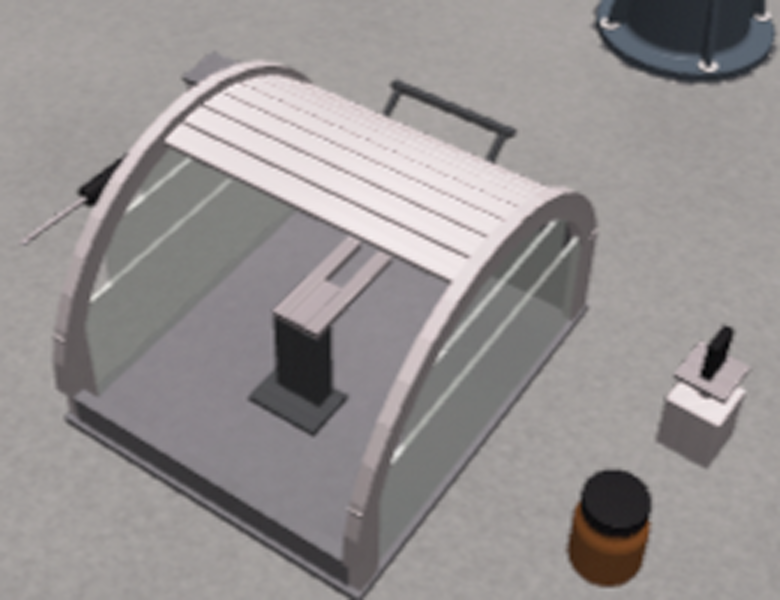

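View pics/topcrop.png

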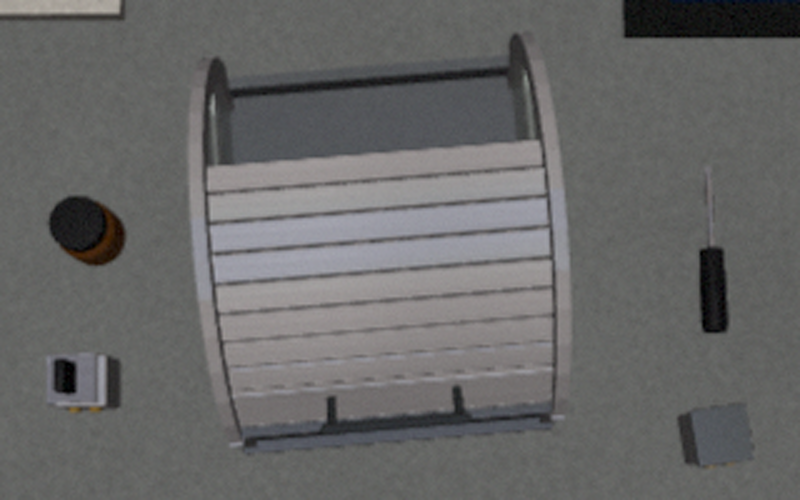

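```bash
cat >> h.py <<'E'
def ray(c,u,v,z):
    K=c["camera_matrix"];R=cv2.Rodrigues(c["rvec"])[0];t=c["tvec"].ravel()
    o=-R.T@t; d=R.T@np.array([(u-K[0,2])/K[0,0],(v-K[1,2])/K[1,1],1.0])
    return o+d*(z-o[2])/d[2]
E
python3 - <<'E'
from h import *
np.set_printoptions(precision=4,suppress=True)
c=load("top0.npz");W=cloud(c);z=W[...,2]
yaw=.083
# handle
m=np.zeros(z.shape,bool);m[230:262,225:310]=1;m&=(z>.165)&(z<.2);m&=c["img"].max(-1)<110
for v in range(236,258): print(v,''.join('#' if m[v,u] else '.' for u in range(225,310)))
P=W[m];print(len(P),P.mean(0))
s=load("scene0.npz");Ws=cloud(s);zs=Ws[...,2]
# tracks points high
for nm,X in (("top",W),("scene",Ws)):
    Q=X.reshape(-1,3);Q=Q[(Q[:,2]>.2)&(Q[:,0]>.45)&(Q[:,0]<.9)&(abs(Q[:,1])<.35)]
    e=np.array([-np.sin(yaw),np.cos(yaw)]);a=Q[:,:2]@e
    print(nm,np.percentile(a,[.2,1,2,98,99,99.8]),len(Q))
# rail in scene
r=np.zeros(zs.shape,bool);r[220:275,250:310]=1;r&=(zs>.1)&(zs<.12)
for v in range(225,270): print(v,''.join('#' if r[v,u] else '.' for u in range(250,310)))
P=Ws[r];print(P.mean(0)); 
xy=P[:,:2]; 
for a in (yaw,): 
    d=np.array([np.cos(a),np.sin(a)]);e=np.array([-np.sin(a),np.cos(a)])
    print(np.percentile(xy@d,[1,50,99]),np.percentile(xy@e,[1,50,99]))
print(cv2.fitLine(xy.astype(np.float32),2,0,.01,.01).ravel())
E
```

```text
236 ...................................................................###...............
237 ..................................................................####...............
238 ..................#................................................###...............
239 ................##.................................................###...............
240 ................#.##...............................................###...............
241 ................###................................................####..............
242 ................####...............................................####..............
243 ................####...............................................####..............
244 ................####...............................................###.#.............
245 ................####.......................................###############...........
246 ................####............................##########################...........
247 ................####...............#######################################...........
248 ................
[... 3354 characters left out ...]
.............
261 ....................########................................
262 .....................#######................................
263 ........................##..................................
264 .........................#..................................
265 ............................................................
266 ............................................................
267 ............................................................
268 ............................................................
269 ............................................................
[0.6778 0.0229 0.1099]
[0.614  0.6815 0.723 ] [-0.0583 -0.0328 -0.0117]
[0.9964 0.0849 0.6778 0.0229]
```

Run:
```python
from h import *
np.set_printoptions(precision=4,suppress=True)
c=load("top0.npz");s=load("scene0.npz");W=cloud(c);Ws=cloud(s);z=W[...,2]
# bar: per-column centre by intensity/depth mask, ray to z=.181
m=(z>.165)&(z<.2)&(c["img"].max(-1)<110)
pts=[]
for u in list(range(247,290)):
    vs=[v for v in range(240,256) if m[v,u]]
    if vs: pts.append(ray(c,u,np.mean(vs),.181)[:2])
l=cv2.fitLine(np.float32(pts),2,0,.01,.01).ravel();print("bar",l,"yaw",np.arctan2(-l[0],l[1]) if l[1]>0 else np.arctan2(l[0],-l[1]))
# bar ends 
print(ray(c,238.3,251,.181),ray(c,298.5,245.5,.181))
# slat gap lines: detect dark lines in the slat area
g=cv2.cvtColor(c["img"],cv2.COLOR_RGB2GRAY)
# z-rect edge of rear slat edge (row ~ 140-146)
for yaw in (.083,.0849,.09):
    d=np.array([np.cos(yaw),np.sin(yaw)]);e=np.array([-np.sin(yaw),np.cos(yaw)])
    p=np.array(pts);print(yaw,"bar d",(p@d).mean(),(p@d).std(), "ends e",ray(c,238.3,251,.181)[:2]@e,ray(c,298.5,245.5,.181)[:2]@e,
      "slot end",ray(s,283.5,245.3,.11)[:2]@d,ray(s,283.5,245.3,.11)[:2]@e)
    m2=np.zeros(z.shape,bool);m2[150:228,205:322]=1
    P=W[m2&(z>.12)]
    a=P[:,:2]@d
    from scipy.optimize import least_squares
    r=least_squares(lambda q:np.hypot(a-q[0],P[:,2]-.05)-q[1],[.66,.18],loss="soft_l1",f_scale=.003);print("cyl",r.x)
```

```text
bar [ 0.082  -0.9966  0.4867  0.007 ] yaw 0.08208736
[0.4818 0.0703 0.181 ] [ 0.4933 -0.0581  0.181 ]
0.083 bar d 0.48560927812551974 0.00035927750936580704 ends e 0.03013821134600566 -0.09882008026599765 slot end 0.6654110742856656 -0.026892712060126202
cyl [0.6641 0.1848]
0.0849 bar d 0.48554495353358906 0.00036616208243798147 ends e 0.029214823934739696 -0.09974474999333084 slot end 0.6653587770968665 -0.02815694379926268
cyl [0.6641 0.1848]
0.09 bar d 0.4853636264771841 0.0004155348170956328 ends e 0.026735745495645127 -0.10222496850362213 slot end 0.6652065243338565 -0.03154989267213088
cyl [0.6638 0.1848]
```

```bash
cat >> h.py <<'E'
from scipy.spatial.transform import Rotation as Ro
YAW=.083; C=np.array([.6642,.0203]); D=np.array([np.cos(YAW),np.sin(YAW),0]);E_=np.array([-np.sin(YAW),np.cos(YAW),0]);Z=np.array([0,0,1.])
def st(x,y,z): return np.array([*C,0])+x*D+y*E_+z*Z
def Rcarry(th,flip=1,yaw=YAW):
    """jaws along lateral, tool y = pitch th below horizontal, toward yaw"""
    d=np.array([np.cos(yaw),np.sin(yaw),0]);e=np.array([-np.sin(yaw),np.cos(yaw),0])
    y=np.cos(th)*d-np.sin(th)*Z; x=e*flip
    return np.stack([x,y,np.cross(x,y)],1)
def Rhandle(th,flip=1,yaw=YAW):
    d=np.array([np.cos(yaw),np.sin(yaw),0])
    y=np.cos(th)*d-np.sin(th)*Z; x=(np.sin(th)*d+np.cos(th)*Z)*flip
    return np.stack([x,y,np.cross(x,y)],1)
def rel(o,p,R,p0=None,R0=None):
    R0=Ro.from_quat(o["tool_rot"]).as_matrix() if R0 is None else R0
    p0=o["position"] if p0 is None else p0
    s=R0.T@(np.asarray(p)-p0)*1000
    w=Ro.from_matrix(R0.T@R).as_rotvec()
    return np.r_[s,w]
E
python3 - <<'E'
from h import *
from rig import *
np.set_printoptions(precision=3,suppress=True)
o=get_obs();R0=Ro.from_quat(o["tool_rot"]).as_matrix();print(R0)
H=st(-.178,0,.179);print(H)
for f in (1,-1):
    R=Rhandle(np.radians(60),f); y=R[:,1]
    print(f,rel(o,H-.09*y+[0,0,.05],R), rel(o,[.33,.3,.33],R0))
E
```

```text
[[ 0.377 -0.001 -0.926]
 [ 0.926 -0.001  0.377]
 [-0.002 -1.     0.   ]]
[0.487 0.006 0.179]
1 [-456.205  -84.524 -408.728   -0.287    1.075   -0.471] [-222.316 -107.886 -192.547    0.       0.       0.   ]
-1 [-456.205  -84.524 -408.728   -0.534   -1.986    0.326] [-222.316 -107.886 -192.547    0.       0.       0.   ]
```

Call:
jog_arm:
  series:
    - [-110,-100,-95,0,0,0,-1]
    - [-110,-100,-95,0,0,0,-1]
    - [-220,-105,-190,-0.07,0.27,-0.12,-1]
    - [-220,-105,-190,-0.14,0.54,-0.24,-1]
    - [-220,-105,-190,-0.14,0.54,-0.24,0.2]
    - [-456,-85,-409,-0.287,1.075,-0.471,0.2]
    - [-456,-85,-409,-0.287,1.075,-0.471,0.2]
    - [-456,-85,-409,-0.287,1.075,-0.471,0.2]
    - [-456,-85,-409,-0.287,1.075,-0.471,0.2]
    - [-456,-85,-409,-0.287,1.075,-0.471,0.2]
    - [-456,-85,-409,-0.287,1.075,-0.471,0.2]
    - [-456,-85,-409,-0.287,1.075,-0.471,0.5]
    - [-456,-85,-409,-0.287,1.075,-0.471,0.5]

```text
time: 1.78
position: [0.4416, 0.0032, 0.3071]
tool_rot: [-0.674, -0.211, -0.154, 0.691]
ft_force: [-0.3, 0.4, -0.1]
grip_width: 0.0248
```

Run:
```python
from h import *
from rig import *
np.set_printoptions(precision=3,suppress=True)
o=get_obs();R0=Ro.from_quat(o["tool_rot"]).as_matrix();print(o["time"],o["q"],o["position"],R0,o["grip_width"])
H=st(-.178,0,.179)
for th in (36,45,60):
    R=Rhandle(np.radians(th),1); y=R[:,1]
    print(th,rel(o,H-.06*y,R), rel(o,H+.012*y,R))
for n in ["wrist"]:
    c=camera(n);cv2.imwrite(f"pics/{n}1.png",c["img"][:,:,::-1]);np.savez(f"{n}1.npz",**c)
```

```text
1.775 [-0.429 -0.033  2.111  0.425  0.642 -0.8  ] [0.442 0.003 0.307] [[ 0.863  0.498 -0.084]
 [ 0.071  0.044  0.996]
 [ 0.5   -0.866  0.003]] 0.024847386311490655
36 [-49.282  78.767  -1.695  -0.003  -0.001  -0.419] [-19.981 144.534  -1.864  -0.003  -0.001  -0.419]
45 [-40.408  75.622  -1.683  -0.003  -0.001  -0.262] [-21.755 145.163  -1.867  -0.003  -0.001  -0.262]
60 [-24.879  73.573  -1.67   -0.003  -0.     -0.   ] [-24.861 145.573  -1.869  -0.003  -0.     -0.   ]
```

View pics/wrist1.png

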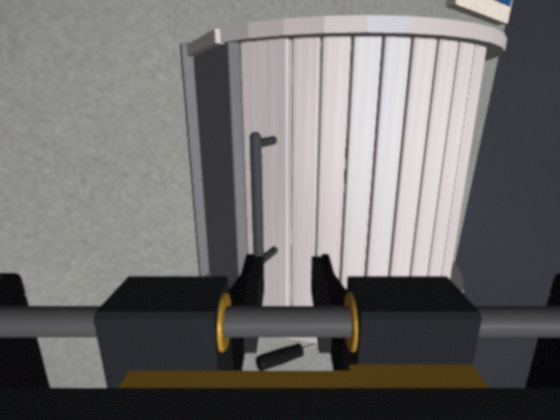

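Call:
jog_arm:
  series:
    - [-25,30,-2,0,0,0,0.5]
    - [-25,75,-2,0,0,0,0.4]
    - [-25,75,-2,0,0,0,0.4]

```text
time: 2.2
position: [0.4575, 0.0038, 0.2273]
tool_rot: [-0.673, -0.21, -0.152, 0.693]
ft_force: [-0.0, 0.3, -0.0]
grip_width: 0.0259
```

Run:
```python
from h import *
from rig import *
np.set_printoptions(precision=3,suppress=True)
o=get_obs();print(o["time"],o["q"],o["position"],o["grip_width"])
H=st(-.178,0,.179)
R=Rhandle(np.radians(60),1);print(rel(o,H+.012*R[:,1],R))
c=camera("wrist");np.savez("wrist2.npz",**c)
print(proj(c,[H,st(-.178,.055,.179),st(-.178,-.055,.179),o["position"]]))
im=c["img"][:,:,::-1].copy()
for q in proj(c,[H,st(-.178,.055,.179),st(-.178,-.055,.179),o["position"]]): cv2.circle(im,tuple(int(a) for a in q),3,(0,0,255),1)
cv2.imwrite("pics/wrist2.png",im)
```

```text
2.2 [-0.405  0.166  2.21   0.688  0.384 -1.084] [0.457 0.004 0.227] 0.025876845286662165
[ 1.684 68.55  -1.123 -0.007 -0.    -0.006]
[[290.268 236.532]
 [290.424 155.559]
 [290.131 306.969]
 [288.19  274.036]]
```

View pics/wrist2.png

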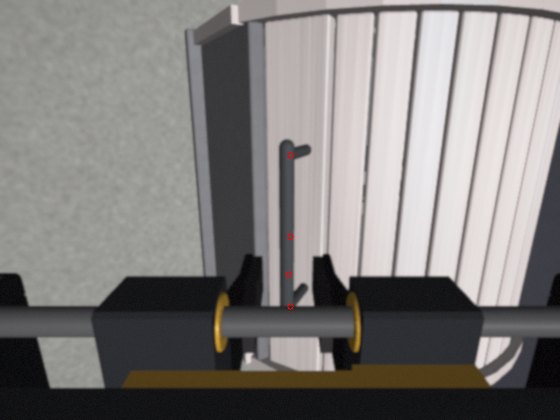

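Run:
```python
from h import *
from rig import *
np.set_printoptions(precision=3,suppress=True)
o=get_obs()
H=st(-.178,0,.179)
for th in (68,):
  R=Rhandle(np.radians(th),1);print(rel(o,H-.03*R[:,1],R),rel(o,H+.012*R[:,1],R))
```

```text
[ 4.391 28.255 -0.541 -0.005  0.001  0.137] [-1.356 69.86  -0.752 -0.005  0.001  0.137]
```

Call:
jog_arm:
  series:
    - [4,15,-1,0,0,0.07,0.4]
    - [4,28,-1,0,0,0.137,0.4]
    - [2,42,-1,0,0,0.137,0.4]
    - [0,56,-1,0,0,0.137,0.4]
    - [-2,69,-1,0,0,0.137,0.4]
    - [-2,69,-1,0,0,0.137,0.4]

```text
time: 3.0
position: [0.4914, 0.0038, 0.1701]
tool_rot: [-0.687, -0.165, -0.107, 0.699]
ft_force: [0.7, -0.1, -0.6]
grip_width: 0.026
```

Run:
```python
from h import *
from rig import *
np.set_printoptions(precision=3,suppress=True)
o=get_obs();print(o["time"],o["q"],o["position"],o["grip_width"],o["ft_force"])
H=st(-.178,0,.179)
R=Rhandle(np.radians(68),1);print(rel(o,H+.012*R[:,1],R))
for n in ("wrist","scene"):
    c=camera(n);cv2.imwrite(f"pics/{n}3.png",c["img"][:,:,::-1]);
# arc rows, relative to nominal pose
p0=H+.012*R[:,1];R0=R
for k,g in enumerate(np.linspace(0,1.02,18)[1:]):
    a=np.radians(36)+g; th=np.radians(68)+min(g/.95,1)*np.radians(22)
    Rk=Rhandle(th,1); p=st(-.22*np.cos(a),0,.05+.22*np.sin(a))+.012*Rk[:,1]
    print(g.round(2),rel(o,p,Rk,p0,R0).round(2).tolist())
```

```text
3.0 [-0.316  0.344  2.108  0.436  0.36  -0.783] [0.491 0.004 0.17 ] 0.026022674307321726 [ 0.665 -0.098 -0.556]
[-0.723  2.065  2.076 -0.002  0.     0.004]
0.06 [11.24, -6.94, 0.0, 0.0, -0.0, 0.02]
0.12 [22.72, -12.91, 0.0, 0.0, -0.0, 0.05]
0.18 [34.55, -18.17, 0.0, 0.0, -0.0, 0.07]
0.24 [46.66, -22.7, 0.0, 0.0, -0.0, 0.1]
0.3 [59.02, -26.49, 0.0, 0.0, -0.0, 0.12]
0.36 [71.59, -29.52, 0.0, 0.0, -0.0, 0.15]
0.42 [84.31, -31.78, 0.0, 0.0, -0.0, 0.17]
0.48 [97.15, -33.26, -0.0, 0.0, -0.0, 0.19]
0.54 [110.05, -33.96, -0.0, 0.0, -0.0, 0.22]
0.6 [122.96, -33.88, 0.0, -0.0, -0.0, 0.24]
0.66 [135.84, -33.01, -0.0, -0.0, -0.0, 0.27]
0.72 [148.65, -31.36, -0.0, -0.0, -0.0, 0.29]
0.78 [161.33, -28.93, -0.0, 0.0, -0.0, 0.32]
0.84 [173.83, -25.74, 0.0, -0.0, -0.0, 0.34]
0.9 [186.12, -21.79, 0.0, -0.0, -0.0, 0.36]
0.96 [198.19, -17.09, 0.0, -0.0, -0.0, 0.38]
1.02 [210.18, -11.57, 0.0, -0.0, -0.0, 0.38]
```

View pics/wrist3.png

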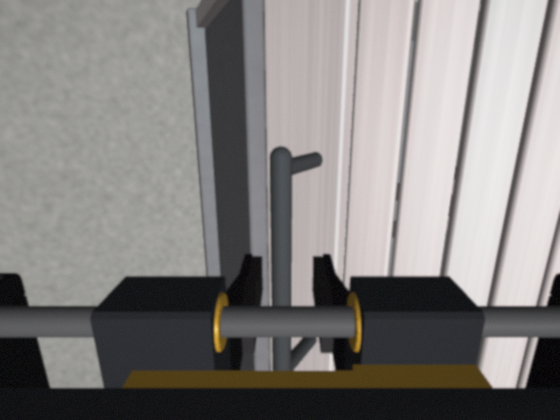

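View pics/scene3.png

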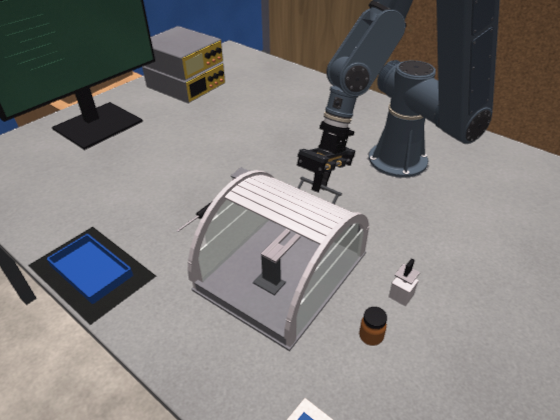

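Call:
jog_arm:
  series:
    - [11,-7,0,0,0,0.02,0.4]
    - [23,-13,0,0,0,0.05,0.4]
    - [35,-18,0,0,0,0.07,0.4]
    - [47,-23,0,0,0,0.1,0.4]
    - [59,-26,0,0,0,0.12,0.4]
    - [72,-30,0,0,0,0.15,0.4]
    - [84,-32,0,0,0,0.17,0.4]
    - [97,-33,0,0,0,0.19,0.4]
    - [110,-34,0,0,0,0.22,0.4]
    - [123,-34,0,0,0,0.24,0.4]

```text
time: 4.35
position: [0.5902, 0.0119, 0.2479]
tool_rot: [-0.702, -0.08, -0.021, 0.707]
ft_force: [-1.8, 0.2, 1.2]
grip_width: 0.026
```

Run:
```python
from h import *
from rig import *
np.set_printoptions(precision=3,suppress=True)
o=get_obs();print(o["time"],o["q"],o["position"],o["grip_width"],o["ft_force"])
for n in ("wrist","scene"):
    c=camera(n);cv2.imwrite(f"pics/{n}4.png",c["img"][:,:,::-1]);
```

```text
4.35 [-0.19   0.396  1.604  0.048  1.005 -0.296] [0.59  0.012 0.248] 0.025969146032024205 [-1.767  0.206  1.171]
```

View pics/wrist4.png

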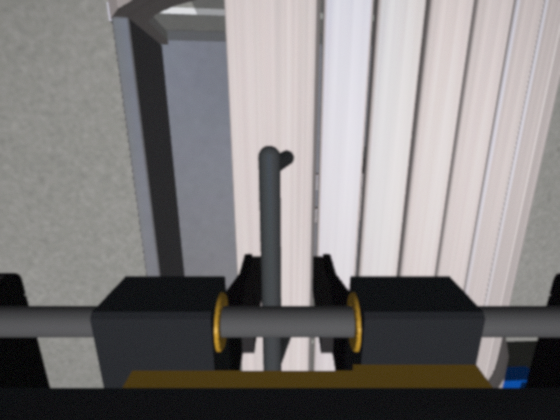

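Run:
```python
from h import *
np.set_printoptions(precision=3,suppress=True)
def pose(g):
    a=np.radians(36)+g; th=np.radians(68)+min(g/.95,1)*np.radians(22)
    Rk=Rhandle(th,1); return st(-.22*np.cos(a),0,.05+.22*np.sin(a))+.012*Rk[:,1],Rk
p0,R0=pose(.6)
for g in np.arange(.66,1.16,.06):
    p,Rk=pose(g);print(g.round(2),rel(None,p,Rk,p0,R0).round(2).tolist())
p,Rk=pose(1.14)
print(rel(None,p+[0,0,.04],Rk,p0,R0).round(2),rel(None,p+[0,0,.1],Rk,p0,R0).round(2))
```

```text
0.66 [12.71, -2.25, -0.0, -0.0, 0.0, 0.02]
0.72 [25.54, -3.72, -0.0, -0.0, -0.0, 0.05]
0.78 [38.43, -4.41, -0.0, 0.0, -0.0, 0.07]
0.84 [51.34, -4.32, -0.0, -0.0, -0.0, 0.1]
0.9 [64.22, -3.44, -0.0, -0.0, 0.0, 0.12]
0.96 [77.06, -1.78, 0.0, -0.0, -0.0, 0.14]
1.02 [90.03, 0.7, 0.0, -0.0, -0.0, 0.14]
1.08 [102.82, 3.96, -0.0, -0.0, -0.0, 0.14]
1.14 [115.39, 7.97, -0.0, -0.0, -0.0, 0.14]
[121.03 -31.63  -0.    -0.    -0.     0.14] [129.49 -91.03  -0.    -0.    -0.     0.14]
```

Call:
jog_arm:
  series:
    - [13,-2,0,0,0,0.02,0.4]
    - [26,-4,0,0,0,0.05,0.4]
    - [38,-4,0,0,0,0.07,0.4]
    - [51,-4,0,0,0,0.1,0.4]
    - [64,-3,0,0,0,0.12,0.4]
    - [77,-2,0,0,0,0.14,0.4]
    - [90,1,0,0,0,0.14,0.4]
    - [103,4,0,0,0,0.14,0.4]
    - [103,4,0,0,0,0.14,0.3]
    - [106,-16,0,0,0,0.14,0.3]
    - [110,-46,0,0,0,0.14,0.3]
    - [112,-95,0,0,0,0.14,0.3]
    - [112,-110,0,0,0,0.14,0.3]

```text
time: 6.08
position: [0.687, 0.0193, 0.3768]
tool_rot: [-0.706, -0.034, 0.024, 0.707]
ft_force: [0.2, 0.2, 1.0]
grip_width: 0.0303
```

Run:
```python
from h import *
from rig import *
np.set_printoptions(precision=3,suppress=True)
o=get_obs();print(o["time"],o["q"],o["position"],o["grip_width"],o["ft_force"])
for n in ("wrist","scene"):
    c=camera(n);cv2.imwrite(f"pics/{n}5.png",c["img"][:,:,::-1]);
```

```text
6.075 [-0.136  0.498  1.059  0.003  1.571 -0.219] [0.687 0.019 0.377] 0.03029500274141132 [0.189 0.211 0.977]
```

View pics/scene5.png

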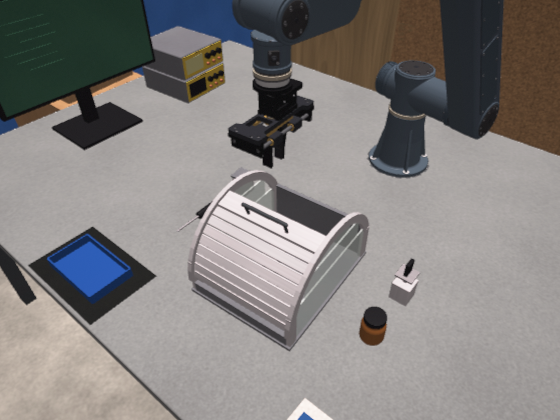

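The guard is now fully open at the back, with its handle at (265,217). Next I'll measure the carrier.

Run:
```python
from h import *
np.set_printoptions(precision=4,suppress=True)
for n,(u0,u1,v0,v1) in dict(top=(120,165,210,250),scene=(385,425,250,305)).items():
    c=load(n+"0.npz");W=cloud(c)
    Q=W[v0:v1,u0:u1].reshape(-1,3);I=c["img"][v0:v1,u0:u1].reshape(-1,3).max(1)
    hp=Q[(Q[:,2]>.085)&(Q[:,2]<.096)&(I>90)];tb=Q[(Q[:,2]>.1)&(I<70)];tt=Q[(Q[:,2]>.125)&(I<70)]
    print(n,len(hp),len(tb),len(tt));print(" head",hp.mean(0),cv2.minAreaRect(np.float32(hp[:,:2]*1000)))
    print(" tab",tb.mean(0),tb.max(0),tb.min(0)," top",tt.mean(0),cv2.minAreaRect(np.float32(tt[:,:2]*1000)))
c=load("top0.npz");W=cloud(c)
cv2.imwrite("pics/car.png",cv2.resize(c["img"][205:260,115:175,::-1],None,fx=9,fy=9,interpolation=0))
s=load("scene0.npz");cv2.imwrite("pics/cars.png",cv2.resize(s["img"][250:310,380:430,::-1],None,fx=9,fy=9,interpolation=0))
```

```text
top 259 100 61
 head [0.5323 0.3067 0.0909] ((532.764404296875, 310.1944580078125), (46.10397720336914, 44.9625358581543), 89.95661163330078)
 tab [0.5312 0.3079 0.1235] [0.5453 0.3138 0.1357] [0.5175 0.3041 0.1007]  top [0.5315 0.3093 0.1305] ((531.1577758789062, 309.4745788574219), (8.765800476074219, 27.288984298706055), 89.48957824707031)
scene 231 82 40
 head [0.5359 0.311  0.0906] ((532.05419921875, 309.02789306640625), (49.192806243896484, 47.45165252685547), 2.930431842803955)
 tab [0.5367 0.3118 0.1214] [0.5482 0.3149 0.1346] [0.5173 0.3062 0.1009]  top [0.5342 0.311  0.1303] ((533.9099731445312, 310.38592529296875), (28.66294288635254, 8.070192337036133), 1.0524955987930298)
```

View pics/car.png

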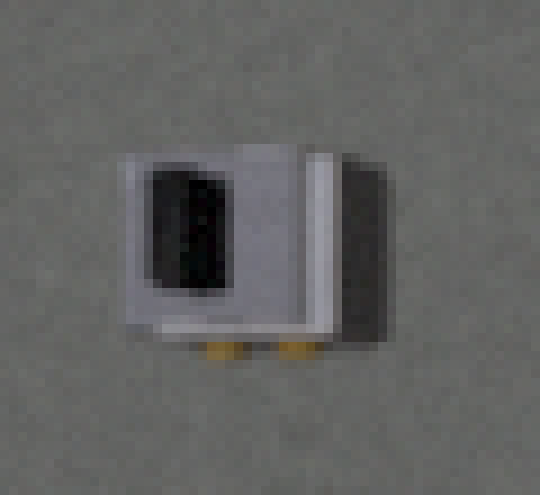

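View pics/cars.png

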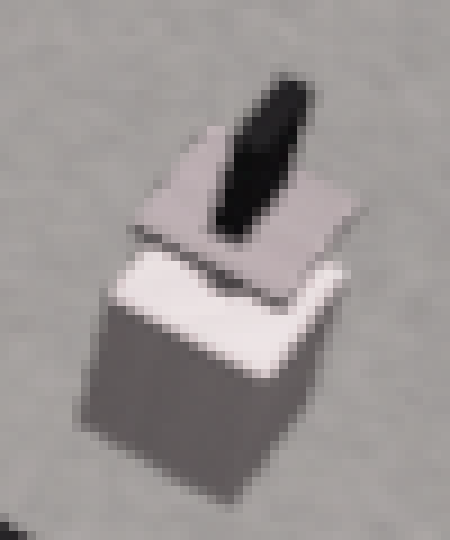

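Run:
```python
from h import *
from rig import *
np.set_printoptions(precision=3,suppress=True)
o=get_obs()
G=np.array([.5325,.3095,.119])
for th in (60,65):
  for f in (1,-1):
    R=Rcarry(np.radians(th),f,0.01);T=G+.019*R[:,1]
    print(th,f,rel(o,T+[0,0,.13],R),np.linalg.norm(rel(o,T,R)[3:]))
```

```text
60 1 [-121.568  141.281  301.158   -0.413   -1.463   -0.382] 1.5670437837979936
60 -1 [-121.568  141.281  301.158    0.389    1.604   -0.421] 1.7032181416163694
65 1 [-123.043  142.03   301.265   -0.343   -1.474   -0.317] 1.5458479270547818
65 -1 [-123.043  142.03   301.265    0.323    1.616   -0.35 ] 1.6848823418475776
```

Call:
jog_arm:
  series:
    - [-60,0,60,-0.08,-0.3,-0.08,0]
    - [-90,0,120,-0.14,-0.49,-0.13,0]
    - [-120,0,180,-0.2,-0.73,-0.19,0]
    - [-120,0,240,-0.27,-0.97,-0.25,0]
    - [-120,10,300,-0.35,-1.2,-0.32,0]
    - [-122,80,301,-0.41,-1.46,-0.38,0]
    - [-122,141,301,-0.413,-1.463,-0.382,0]
    - [-122,141,301,-0.413,-1.463,-0.382,0]
    - [-122,141,301,-0.413,-1.463,-0.382,0]
    - [-122,141,301,-0.413,-1.463,-0.382,0]
    - [-122,141,301,-0.413,-1.463,-0.382,0]
    - [-122,141,301,-0.413,-1.463,-0.382,0]

```text
time: 7.68
position: [0.5411, 0.3097, 0.2315]
tool_rot: [0.609, 0.615, -0.356, -0.353]
ft_force: [0.1, -0.7, 0.2]
grip_width: 0.0436
```

Run:
```python
from h import *
from rig import *
np.set_printoptions(precision=3,suppress=True)
o=get_obs();print(o["time"],o["q"],o["position"],o["grip_width"])
G=np.array([.5325,.3095,.119])
R=Rcarry(np.radians(60),1,0.01);T=G+.019*R[:,1]
print(rel(o,T+[0,0,.13],R),rel(o,T,R))
for n in ("wrist","scene","top"):
    c=camera(n);np.savez(f"{n}6.npz",**c);cv2.imwrite(f"pics/{n}6.png",c["img"][:,:,::-1])
```

```text
7.675 [ 0.443  0.401  1.784 -0.434  0.517 -0.805] [0.541 0.31  0.231] 0.043641554337706424
[-0.074 -0.507 -1.31  -0.003 -0.001  0.001] [ -0.246 112.298  63.303  -0.003  -0.001   0.001]
```

View pics/wrist6.png

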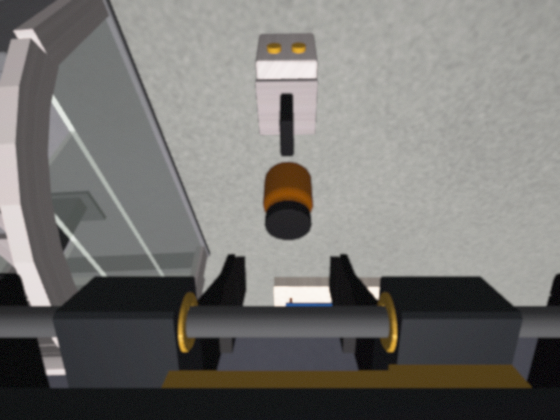

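View pics/top6.png

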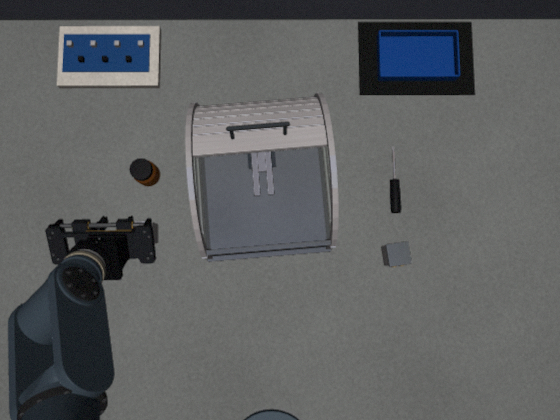

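The tab sits at column 287, centred between the fingers. The rail's prongs are now visible in the top view at (262,175). I'll descend and grip.

Call:
jog_arm:
  series:
    - [0,40,22,0,0,0,0]
    - [0,75,42,0,0,0,0]
    - [0,95,53,0,0,0,0]
    - [0,108,61,0,0,0,0]
    - [0,112,63,0,0,0,0]
    - [0,112,63,0,0,0,0]

```text
time: 8.57
position: [0.5421, 0.3098, 0.1029]
tool_rot: [0.608, 0.615, -0.356, -0.353]
ft_force: [0.2, 0.4, 0.4]
grip_width: 0.0434
```

Run:
```python
from h import *
from rig import *
np.set_printoptions(precision=4,suppress=True)
o=get_obs();print(o["time"],o["q"],o["position"],o["grip_width"],o["ft_force"])
R=Ro.from_quat(o["tool_rot"]).as_matrix();print("grasp pt",o["position"]-.019*R[:,1],"want .5325 .3095 .119")
c=camera("wrist");cv2.imwrite("pics/wrist7.png",c["img"][:,:,::-1])
c=camera("scene");cv2.imwrite("pics/scene7.png",cv2.resize(c["img"][150:350,250:520,::-1],None,fx=2.8,fy=2.8))
# rail from top6
c=load("top6.npz");W=cloud(c);z=W[...,2]
r=np.zeros(z.shape,bool);r[148:205,240:290]=1;r&=(z>.1)&(z<.125)
for v in range(148,200): print(v,''.join('#' if r[v,u] else '.' for u in range(245,285)))
P=W[r];d=D[:2];e=E_[:2];q=P[:,:2]-C
print(np.percentile(q@d,[1,50,99]),np.percentile(q@e,[1,50,99]),cv2.fitLine(P[:,:2].astype(np.float32),2,0,.01,.01).ravel(),P[:,2].mean())
cv2.imwrite("pics/rail.png",cv2.resize(c["img"][140:205,235:290,::-1],None,fx=9,fy=9,interpolation=0))
```

```text
8.575 [ 0.4429  0.6251  1.8815 -0.9412  0.2597 -0.2645] [0.5421 0.3098 0.1029] 0.04342539746528455 [0.2358 0.3642 0.398 ]
grasp pt [0.5326 0.3097 0.1194] want .5325 .3095 .119
148 ........................................
149 ........................................
150 ........................................
151 ......................####..............
152 ..........################..............
153 ......####################..............
154 ......####################..............
155 ......####################..............
156 .......###################..............
157 .......###################..............
158 .......###################..............
159 .......####################.............
160 .......####################.............
161 .......####################.............
162 .......####################.............
163 .......####################.............
164 .......####################.............
165 .......####################.............
166 .......####################.............
167 .......###.####.###########.............
168 .......#############
[... 817 characters left out ...]
##...........
187 .........######........######...........
188 .........######........######...........
189 .........######........######...........
190 .........######........######...........
191 .........######........######...........
192 .........#######.......######...........
193 .........#######.......######...........
194 ..........######.......#####............
195 ..........#####.........................
196 ........................................
197 ........................................
198 ........................................
199 ........................................
[-0.0496  0.0107  0.0508] [-0.0218  0.0006  0.0233] [0.9971 0.0765 0.6702 0.0215] 0.11080041437394757
```

View pics/wrist7.png

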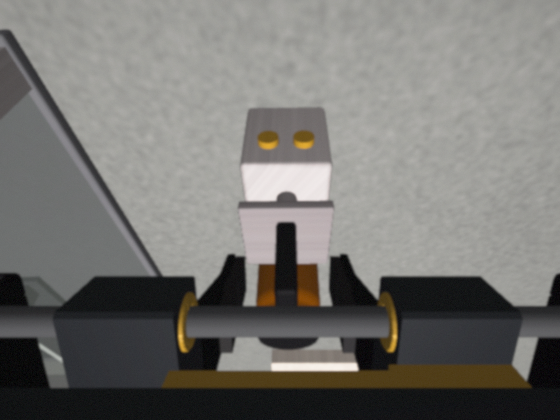

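View pics/scene7.png

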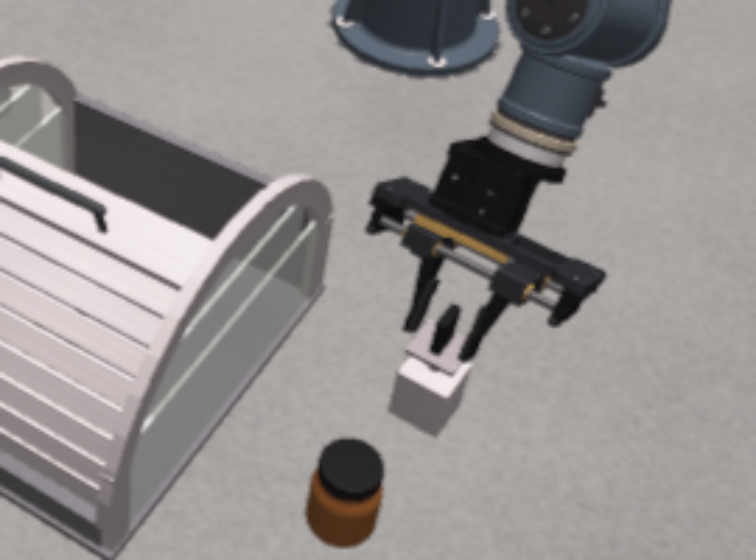

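View pics/rail.png

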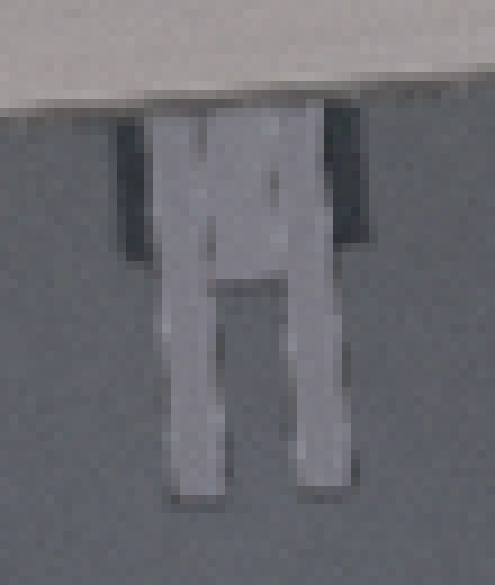

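Call:
jog_arm:
  series:
    - [0,0,0,0,0,0,1]
    - [0,0,0,0,0,0,1]
    - [0,0,0,0,0,0,1]
    - [0,0,0,0,0,0,1]
    - [0,-17,-10,0,0,0,1]
    - [0,-17,-10,0,0,0,1]
  grip_force: 30

```text
time: 9.43
position: [0.5423, 0.3099, 0.1231]
tool_rot: [0.609, 0.615, -0.356, -0.353]
ft_force: [0.2, -0.1, -2.9]
grip_width: 0.0099
```

Run:
```python
from h import *
from rig import *
np.set_printoptions(precision=3,suppress=True)
o=get_obs();print(o["time"],o["q"],o["position"],o["grip_width"],o["ft_force"])
R=Rcarry(np.radians(60),1,YAW)
# head z offset: grasp pt is .119-.084=.035 above head at grasp
def tcp(x,headz,y=.0005): return st(x,y,headz+.0354)+.019*R[:,1]
R0=Ro.from_quat(o["tool_rot"]).as_matrix()
print("lift",rel(o,o["position"]+[0,0,.22],R0))
for x,hz in ((-.30,.26),(-.11,.26),(-.11,.115),(-.06,.115)):
    print(x,hz,tcp(x,hz),rel(o,tcp(x,hz),R))
c=camera("wrist");cv2.imwrite("pics/wrist8.png",c["img"][:,:,::-1])
```

```text
9.425 [ 0.443  0.587  1.871 -0.811  0.29  -0.399] [0.542 0.31  0.123] 0.009859563498757435 [ 0.161 -0.094 -2.897]
lift [   0.415 -190.816 -109.494    0.       0.       0.   ]
-0.3 0.26 [ 0.375 -0.003  0.279] [-311.198 -220.648   70.139   -0.003   -0.064   -0.035]
-0.11 0.26 [0.564 0.012 0.279] [-297.29  -126.316  -94.202   -0.003   -0.064   -0.035]
-0.11 0.115 [0.564 0.012 0.134] [-297.563   -0.551  -22.036   -0.003   -0.064   -0.035]
-0.06 0.115 [0.614 0.017 0.134] [-293.903   24.274  -65.284   -0.003   -0.064   -0.035]
```

View pics/wrist8.png

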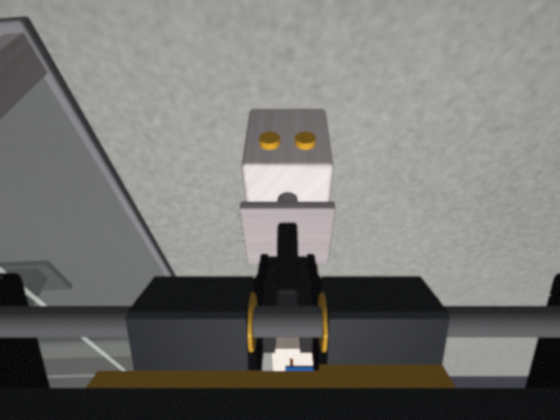

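Call:
jog_arm:
  series:
    - [0,-45,-26,0,0,0,1]
    - [0,-90,-52,0,0,0,1]
    - [0,-135,-78,0,0,0,1]
    - [0,-180,-104,0,0,0,1]
    - [0,-227,-131,0,0,0,1]
    - [0,-227,-131,0,0,0,1]
    - [-50,-225,-134,0,-0.01,-0.005,1]
    - [-100,-224,-137,0,-0.02,-0.01,1]
    - [-150,-222,-139,0,-0.03,-0.015,1]
    - [-200,-221,-142,-0.001,-0.04,-0.02,1]
    - [-250,-219,-145,-0.002,-0.055,-0.03,1]
    - [-297,-218,-147,-0.003,-0.064,-0.035,1]
    - [-297,-218,-147,-0.003,-0.064,-0.035,1]
    - [-297,-218,-147,-0.003,-0.064,-0.035,1]

```text
time: 11.22
position: [0.5628, 0.0129, 0.3815]
tool_rot: [0.585, 0.636, -0.37, -0.341]
ft_force: [0.3, 0.8, -2.6]
grip_width: 0.01
```

```bash
cat > m.py <<'E'
from h import *
from rig import *
np.set_printoptions(precision=3,suppress=True)
R=Rcarry(np.radians(60),1,YAW)
def tcp(x,headz,y=.0005): return st(x,y,headz+.0354)+.019*R[:,1]
def show(o):
    Rm=Ro.from_quat(o["tool_rot"]).as_matrix();g=o["position"]-.019*Rm[:,1]-[0,0,.0354]
    q=g[:2]-C;print("t",o["time"],"q",o["q"],"F",o["ft_force"],"w",o["grip_width"],"head(st)",q@D[:2],q@E_[:2],g[2])
E
python3 - <<'E'
from m import *
o=get_obs();show(o)
for x,hz in ((-.11,.366),(-.11,.25),(-.11,.115),(-.06,.115)):
    print(x,hz,rel(o,tcp(x,hz),R))
for n in ("wrist","scene","top"):
    c=camera(n);np.savez(f"{n}9.npz",**c);cv2.imwrite(f"pics/{n}9.png",c["img"][:,:,::-1])
E
```

```text
t 11.225 q [-0.272  0.084  1.753  0.236  0.83  -2.042] F [ 0.316  0.796 -2.629] w 0.009967228819747782 head(st) -0.11107213290621507 0.0010098429349698224 0.3626478890510658
-0.11 0.366 [-0.519 -2.386 -2.719 -0.007 -0.002  0.001]
-0.11 0.25 [-0.685 98.467 54.594 -0.007 -0.002  0.001]
-0.11 0.115 [ -0.879 215.838 121.294  -0.007  -0.002   0.001]
-0.06 0.115 [ -0.833 240.542  77.823  -0.007  -0.002   0.001]
```

View pics/scene9.png

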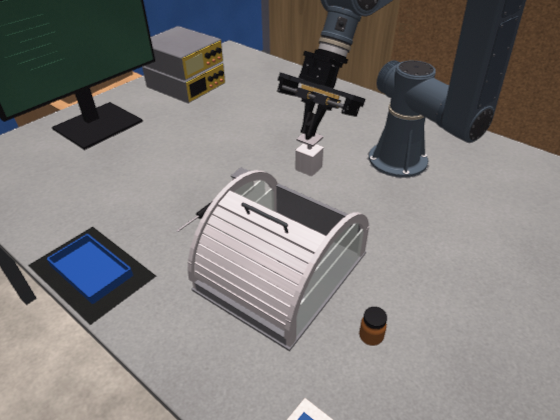

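View pics/wrist9.png

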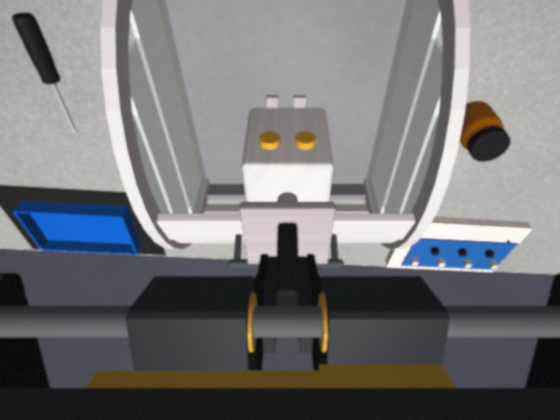

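Call:
jog_arm:
  series:
    - [-1,35,19,-0.004,-0.002,0,1]
    - [-1,70,39,-0.007,-0.002,0,1]
    - [-1,98,55,-0.007,-0.002,0,1]
    - [-1,128,72,-0.007,-0.002,0,1]
    - [-1,158,88,-0.007,-0.002,0,1]
    - [-1,180,101,-0.007,-0.002,0,1]
    - [-1,180,101,-0.007,-0.002,0,1]

```text
time: 12.25
position: [0.5656, 0.0135, 0.176]
tool_rot: [0.585, 0.639, -0.368, -0.338]
ft_force: [-0.1, -1.0, -3.3]
grip_width: 0.0097
```

Run:
```python
from m import *
o=get_obs();show(o)
for x,hz in ((-.11,.115),(-.06,.115)):
    print(x,hz,rel(o,tcp(x,hz),R))
for n in ("wrist","scene"):
    c=camera(n);np.savez(f"{n}10.npz",**c);cv2.imwrite(f"pics/{n}10.png",c["img"][:,:,::-1])
```

```text
t 12.25 q [-0.272  0.409  2.035  0.733  0.267 -2.6  ] F [-0.132 -0.971 -3.265] w 0.009690871969920833 head(st) -0.10830805214296266 0.0013427108934806406 0.15703502891096133
-0.11 0.115 [-0.906 35.515 22.582  0.002  0.003  0.002]
-0.06 0.115 [ -1.093  60.592 -20.675   0.002   0.003   0.002]
```

View pics/wrist10.png

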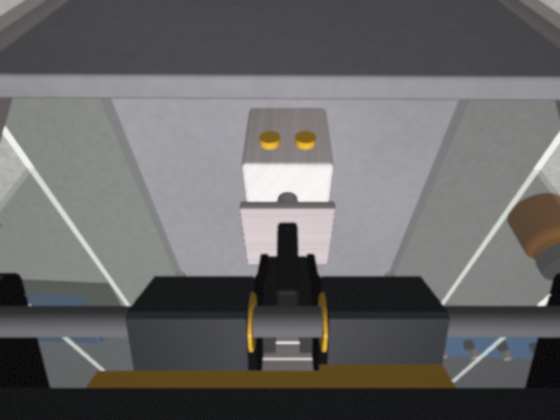

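View pics/scene10.png

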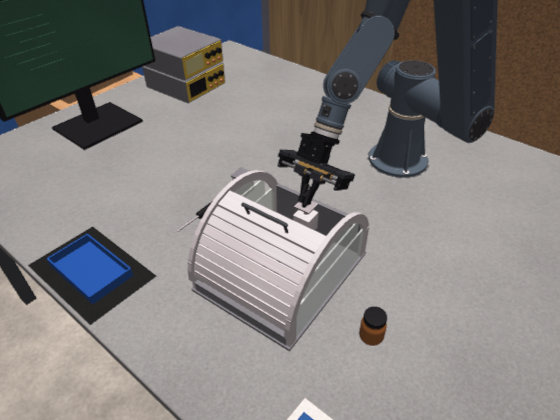

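```bash
cat > kin.py <<'E'
from m import *
data=[([1.00551310e+00,5.28478867e-01,1.43388084,0,1.18143435,-1.78492104e-01],[0.23533269,0.57820914,0.22157068]),
([-0.429,-0.033,2.111,0.425,0.642,-0.8],[0.442,0.003,0.307]),([-0.405,0.166,2.21,0.688,0.384,-1.084],[0.457,0.004,0.227]),
([-0.316,0.344,2.108,0.436,0.36,-0.783],[0.491,0.004,0.17]),([-0.19,0.396,1.604,0.048,1.005,-0.296],[0.59,0.012,0.248]),
([-0.136,0.498,1.059,0.003,1.571,-0.219],[0.687,0.019,0.377]),([0.443,0.401,1.784,-0.434,0.517,-0.805],[0.541,0.31,0.231]),
([0.4429,0.6251,1.8815,-0.9412,0.2597,-0.2645],[0.5421,0.3098,0.1029]),([0.443,0.587,1.871,-0.811,0.29,-0.399],[0.542,0.31,0.123]),
([-0.272,0.084,1.753,0.236,0.83,-2.042],[0.5628,0.0129,0.3815]),([-0.272,0.409,2.035,0.733,0.267,-2.6],[0.5656,0.0135,0.176])]
rz=lambda a:Ro.from_euler('z',a).as_matrix(); ry=lambda a:Ro.from_euler('y',a).as_matrix()
def cols(q):
    A=rz(q[0]);B=A@ry(q[1]);Cc=B@ry(q[2]);Rw=Cc@rz(q[3])@ry(q[4])@rz(q[5])
    return np.stack([A[:,0],A[:,1],[0,0,1],B[:,2],Cc[:,0],Cc[:,2],Rw[:,2]],1),Rw
M=np.vstack([cols(q)[0] for q,p in data]);b=np.hstack([p for q,p in data])
prm,*_=np.linalg.lstsq(M,b,rcond=None)
res=(M@prm-b)
# tool frame: y=Rw z; const rotation
Rw=cols(data[-1][0])[1]
RT=Rw.T@Ro.from_quat([0.585,0.639,-0.368,-0.338]).as_matrix()
Kc=np.round(RT)
def fk(q):
    c,Rw=cols(q);return c@prm,Rw@Kc
lo=np.array([-3.08,-.75,.22,-1.43,0,-2.85]);hi=np.array([3.08,2.2,2.44,4.57,2.65,2.85])
def ik(p,R,q0):
    def f(q):
        a,B=fk(q);return np.r_[(a-p)*10,Ro.from_matrix(R.T@B).as_rotvec()]
    from scipy.optimize import least_squares
    s=least_squares(f,np.clip(q0,lo+1e-3,hi-1e-3),bounds=(lo,hi));return s.x,np.abs(s.fun).max()
E
python3 - <<'E'
from kin import *
print(prm,np.abs(res).max(),RT)
q0=np.array(data[-1][0])
for flip in (1,-1):
 for th in (60,65,70,75):
  for x,hz in ((-.11,.36),(-.11,.157),(-.11,.12),(-.08,.12),(-.04,.118),(0,.115)):
    R=Rcarry(np.radians(th),flip,YAW);p=st(x,0,hz+.0354)+.019*R[:,1]
    best=min((ik(p,R,g) for g in (q0,q0+[0,0,0,0,0,3.14],q0*[1,1,1,-1,1,1],q0+[0,0,-.5,.3,.5,1])),key=lambda s:s[1])
    print(flip,th,x,hz,best[0],round(best[1],4))
E
```

```text
[-0.     0.111  0.275  0.588  0.114  0.392  0.305] 0.0005001391378831321 [[-1.    -0.001 -0.001]
 [-0.001  0.001  1.   ]
 [-0.001  1.    -0.001]]
1 60 -0.11 0.36 [-0.275  0.087  1.76   0.243  0.814 -2.053] 0.0
1 60 -0.11 0.157 [-0.275  0.407  2.037  0.726  0.267 -2.592] 0.0
1 60 -0.11 0.12 [-0.269  0.486  2.058  0.98   0.2   -2.85 ] 0.0135
1 60 -0.08 0.12 [-0.25   0.512  1.996  0.891  0.212 -2.742] 0.0
1 60 -0.04 0.118 [-0.222  0.549  1.9    0.679  0.241 -2.502] 0.0
1 60 0 0.115 [-0.198  0.589  1.803  0.528  0.279 -2.327] 0.0
1 65 -0.11 0.36 [-0.256  0.112  1.697  0.177  0.925 -1.987] 0.0
1 65 -0.11 0.157 [-0.256  0.406  1.975  0.396  0.374 -2.251] 0.0
1 65 -0.11 0.12 [-0.256  0.481  2.007  0.539  0.277 -2.402] 0.0
1 65 -0.08 0.12 [-0.234  0.507  1.934  0.444  0.312 -2.285] 0.0
1 65 -0.04 0.118 [-0.208  0.547  1.838  0.355  0.357 -2.171] 0.0
1 65 0 0.115 [-0.187  0.59   1.741  0.291  0.403 -2.085] 0.0
1 70 -0.11 0.36 [-0.239  0.142  1.635  0.126  1.036 -1.939] 0.0
1 70 -0.11 0.157 [-0.239  0.413  1.911  0.229  0.496 -2.077] 0.0
1 70 -0.11 0.12 [-0.239  0.482  1.944  0.283  0.398 -2.1
[... 1436 characters left out ...]
0.157 [-0.239  0.413  1.911  0.229  0.496  1.065] 0.0
-1 70 -0.11 0.12 [-0.239  0.482  1.944  0.283  0.398  1.005] 0.0
-1 70 -0.08 0.12 [-0.219  0.51   1.871  0.243  0.437  1.066] 0.0
-1 70 -0.04 0.118 [-0.196  0.553  1.775  0.203  0.486  1.128] 0.0
-1 70 0 0.115 [-0.176  0.598  1.676  0.172  0.535  1.178] 0.0
-1 75 -0.11 0.36 [-0.223  0.175  1.573  0.086  1.145  1.24 ] 0.0
-1 75 -0.11 0.157 [-0.223  0.426  1.848  0.134  0.621  1.166] 0.0
-1 75 -0.11 0.12 [-0.223  0.491  1.881  0.156  0.525  1.14 ] 0.0
-1 75 -0.08 0.12 [-0.205  0.521  1.808  0.137  0.566  1.176] 0.0
-1 75 -0.04 0.118 [-0.183  0.565  1.71   0.118  0.617  1.217] 0.0
-1 75 0 0.115 [-0.165  0.612  1.61   0.103  0.668  1.25 ] 0.0
```

Run:
```python
from kin import *
o=get_obs()
def pose(x,hz,th,y=.0005):
    R=Rcarry(np.radians(th),1,YAW);return st(x,y,hz+.0354)+.019*R[:,1],R
q=o["q"]
for a in ((-.085,.157,63),(-.085,.137,63),(-.085,.118,63),(-.06,.118,63),(-.035,.118,61.5)):
    p,R=pose(*a);q,e=ik(p,R,q);print(a,rel(o,p,R),q,round(e,4))
```

```text
(-0.085, 0.157, 63) [  0.193  13.19  -16.134   0.06    0.004  -0.   ] [-0.243  0.431  1.941  0.437  0.351 -2.276] 0.0
(-0.085, 0.137, 63) [ 0.236 30.437 -6.008  0.06   0.004 -0.   ] [-0.243  0.469  1.958  0.513  0.301 -2.356] 0.0
(-0.085, 0.118, 63) [ 0.277 46.822  3.613  0.06   0.004 -0.   ] [-0.243  0.508  1.973  0.611  0.256 -2.459] 0.0
(-0.06, 0.118, 63) [  0.189  59.48  -17.945   0.06    0.004  -0.   ] [-0.225  0.529  1.912  0.515  0.284 -2.345] 0.0
(-0.035, 0.118, 61.5) [  0.098  72.162 -40.001   0.034   0.004  -0.   ] [-0.214  0.552  1.87   0.533  0.278 -2.349] 0.0
```

Call:
jog_arm:
  series:
    - [0,7,-8,0.03,0.002,0,1]
    - [0,13,-16,0.06,0.004,0,1]
    - [0,22,-11,0.06,0.004,0,1]
    - [0,30,-6,0.06,0.004,0,1]
    - [0,39,-1,0.06,0.004,0,1]
    - [0,47,4,0.06,0.004,0,1]
    - [0,47,4,0.06,0.004,0,1]
    - [0,47,4,0.06,0.004,0,1]

```text
time: 13.35
position: [0.5881, 0.0134, 0.1369]
tool_rot: [0.578, 0.627, -0.384, -0.353]
ft_force: [0.2, 0.4, -3.0]
grip_width: 0.0102
```

Run:
```python
from kin import *
o=get_obs();show(o)
def pose(x,hz,th,y=.0005):
    R=Rcarry(np.radians(th),1,YAW);return st(x,y,hz+.0354)+.019*R[:,1],R
q=o["q"]
for a in ((-.085,.118,63),(-.06,.118,63),(-.045,.118,62.3),(-.03,.118,61.5),(-.015,.118,61),(0.002,.118,60),(0.002,.112,60)):
    p,R=pose(*a);q,e=ik(p,R,q);print(a,rel(o,p,R),q,round(e,4))
for n in ("wrist","top","scene"):
    c=camera(n);np.savez(f"{n}11.npz",**c);cv2.imwrite(f"pics/{n}11.png",c["img"][:,:,::-1])
    if n=="top":cv2.imwrite("pics/top11c.png",cv2.resize(c["img"][130:270,190:340,::-1],None,fx=4,fy=4,interpolation=2))
```

```text
t 13.35 q [-0.245  0.507  1.974  0.616  0.254 -2.464] F [ 0.175  0.377 -2.953] w 0.010164094663390577 head(st) -0.08508426349901402 -0.0005853740824171682 0.11842352959194426
(-0.085, 0.118, 63) [ 1.108  0.414  0.142  0.001 -0.001 -0.001] [-0.243  0.508  1.973  0.611  0.256 -2.459] 0.0
(-0.06, 0.118, 63) [  1.135  11.791 -22.119   0.001  -0.001  -0.001] [-0.225  0.529  1.912  0.515  0.284 -2.345] 0.0
(-0.045, 0.118, 62.3) [  1.152  18.617 -35.708  -0.011  -0.001  -0.001] [-0.218  0.542  1.884  0.512  0.285 -2.334] 0.0
(-0.03, 0.118, 61.5) [  1.169  25.438 -49.33   -0.025  -0.001  -0.001] [-0.211  0.556  1.857  0.515  0.284 -2.329] 0.0
(-0.015, 0.118, 61) [  1.185  32.26  -62.852  -0.034  -0.001  -0.001] [-0.203  0.57   1.827  0.499  0.29  -2.304] 0.0
(0.002, 0.118, 60) [  1.204  39.982 -78.321  -0.051  -0.001  -0.001] [-0.196  0.586  1.797  0.508  0.287 -2.305] 0.0
(0.002, 0.112, 60) [  1.209  45.325 -75.591  -0.051  -0.001  -0.001] [-0.196  0.596  1.8    0.532  0.275 -2.33 ] 0.0
```

View pics/wrist11.png

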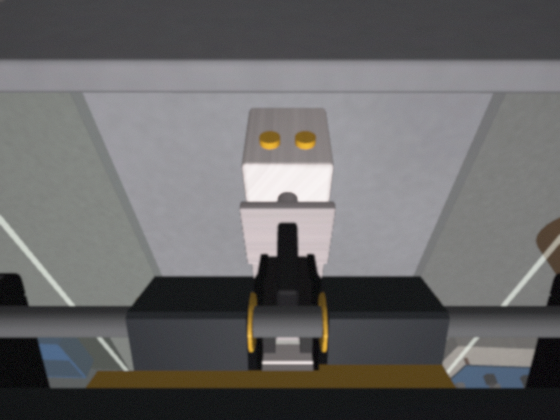

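View pics/top11c.png

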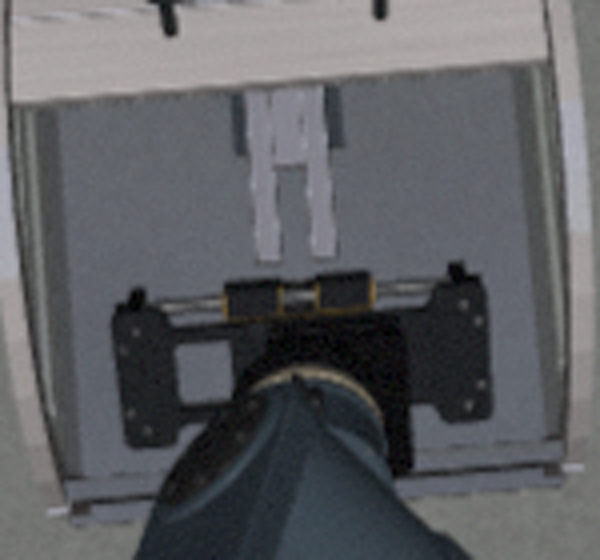

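Call:
jog_arm:
  series:
    - [1,6,-11,0,0,0,1]
    - [1,12,-22,0,0,0,1]
    - [1,15,-29,-0.006,0,0,1]
    - [1,19,-36,-0.011,0,0,1]
    - [1,22,-42,-0.018,0,0,1]
    - [1,25,-49,-0.025,0,0,1]
    - [1,25,-49,-0.025,0,0,1]
    - [1,25,-49,-0.025,0,0,1]

```text
time: 14.5
position: [0.6414, 0.019, 0.1351]
tool_rot: [0.582, 0.631, -0.377, -0.348]
ft_force: [-0.7, 0.2, -3.6]
grip_width: 0.0098
```

Run:
```python
from kin import *
o=get_obs();show(o)
def pose(x,hz,th,y=.0005):
    R=Rcarry(np.radians(th),1,YAW);return st(x,y,hz+.0354)+.019*R[:,1],R
for a in ((-.03,.118,61.5),(-.015,.116,61),(-0.003,.115,60),(0.000,.115,60),(0.003,.115,60),(0.00,.111,60)):
    p,R=pose(*a);print(a,rel(o,p,R))
for n in ("wrist","top","scene"):
    c=camera(n);np.savez(f"{n}12.npz",**c);cv2.imwrite(f"pics/{n}12.png",c["img"][:,:,::-1])
    if n=="scene":cv2.imwrite("pics/scene12c.png",cv2.resize(c["img"][120:340,180:400,::-1],None,fx=3,fy=3,interpolation=2))
```

```text
t 14.5 q [-0.211  0.557  1.861  0.516  0.282 -2.329] F [-0.68   0.239 -3.622] w 0.009794615509347938 head(st) -0.03180456925896795 0.0005764484482540357 0.11646424182858796
(-0.03, 0.118, 61.5) [-0.071 -0.496 -2.381 -0.003 -0.001 -0.   ]
(-0.015, 0.116, 61) [ -0.053   8.376 -14.805  -0.012  -0.001  -0.   ]
(-0.003, 0.115, 60) [ -0.038  14.94  -25.227  -0.03   -0.001  -0.   ]
(0.0, 0.115, 60) [ -0.034  16.363 -27.868  -0.03   -0.001  -0.   ]
(0.003, 0.115, 60) [ -0.03   17.785 -30.51   -0.03   -0.001  -0.   ]
(0.0, 0.111, 60) [ -0.036  19.884 -25.972  -0.03   -0.001  -0.   ]
```

View pics/wrist12.png

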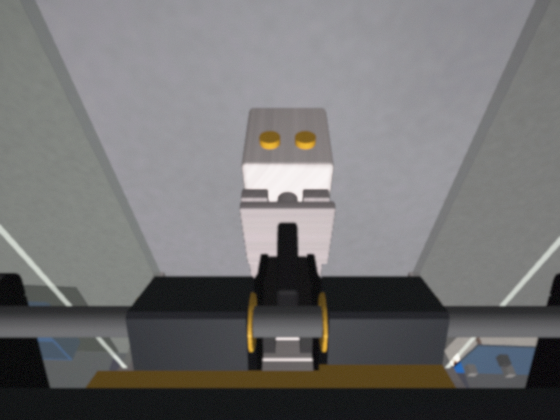

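View pics/scene12c.png

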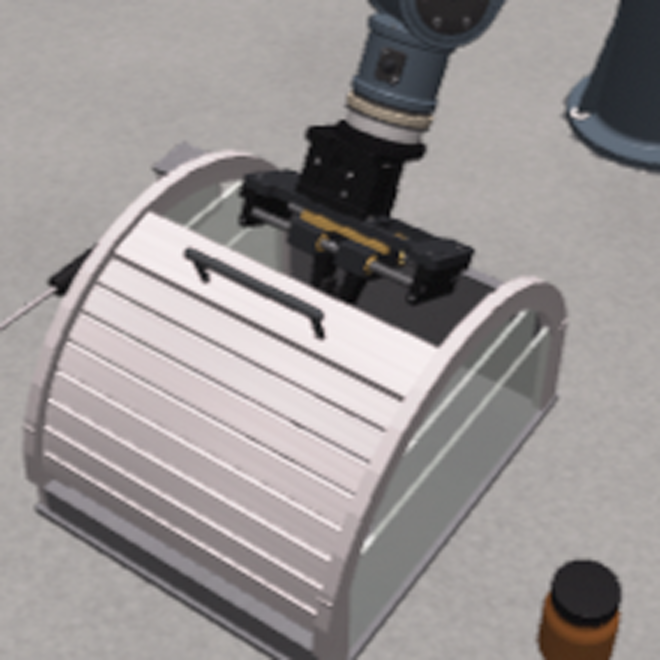

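The wrist view shows the neck between the two bars at (287,197). I'll slide on slowly to the end.

Call:
jog_arm:
  series:
    - [0,4,-7,-0.006,0,0,1]
    - [0,8,-15,-0.012,0,0,1]
    - [0,11,-20,-0.02,0,0,1]
    - [0,14,-24,-0.03,0,0,1]
    - [0,16,-27,-0.03,0,0,1]
    - [0,16,-27,-0.03,0,0,1]

```text
time: 15.4
position: [0.673, 0.0215, 0.1338]
tool_rot: [0.587, 0.637, -0.367, -0.339]
ft_force: [-0.2, -0.3, -3.7]
grip_width: 0.01
```

Run:
```python
from kin import *
o=get_obs();show(o)
def pose(x,hz,th,y=.0005):
    R=Rcarry(np.radians(th),1,YAW);return st(x,y,hz+.0354)+.019*R[:,1],R
for a in ((0,.116,60),(0.003,.115,60),(0.00,.111,60)):
    p,R=pose(*a);print(a,rel(o,p,R))
for n in ("wrist",):
    c=camera(n);cv2.imwrite(f"pics/{n}13.png",c["img"][:,:,::-1])
```

```text
t 15.4 q [-0.198  0.589  1.806  0.533  0.276 -2.33 ] F [-0.237 -0.267 -3.731] w 0.010005881994039598 head(st) -0.0006261399135891163 0.0004719748980013812 0.11487211149409148
(0, 0.116, 60) [ 0.035 -0.663 -1.093  0.001 -0.001 -0.   ]
(0.003, 0.115, 60) [ 0.038  1.705 -3.19   0.001 -0.001 -0.   ]
(0.0, 0.111, 60) [ 0.033  3.665  1.41   0.001 -0.001 -0.   ]
```

View pics/wrist13.png

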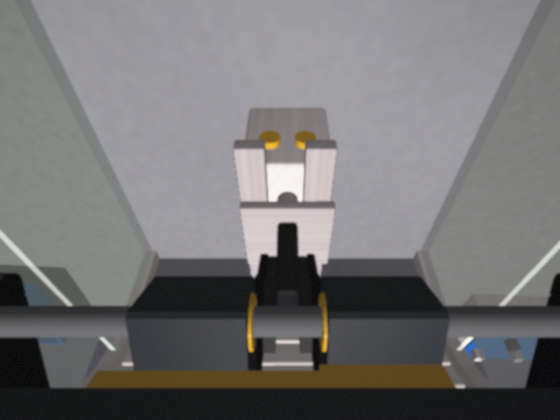

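Call:
jog_arm:
  series:
    - [0,0.5,-1,0,0,0,1]
    - [0,1,-2,0,0,0,1]
    - [0,1.5,-3,0,0,0,1]
    - [0,1.5,-3,0,0,0,1]

```text
time: 15.95
position: [0.6737, 0.0219, 0.1334]
tool_rot: [0.586, 0.637, -0.369, -0.34]
ft_force: [-7.3, -3.5, 2.6]
grip_width: 0.01
```

Run:
```python
from kin import *
show(get_obs())
```

```text
t 15.95 q [-0.197  0.59   1.802  0.519  0.283 -2.316] F [-7.341 -3.514  2.577] w 0.009956365983532984 head(st) 0.0001470122343224504 0.0008019617561397955 0.11447726732843534
```

Call:
jog_arm:
  series:
    - [0,0,1,0,0,0,1]
    - [0,1.5,2,0,0,0,1]
    - [0,2.5,2.5,0,0,0,1]
    - [0,2.5,2.5,0,0,0,1]

```text
time: 16.45
position: [0.6734, 0.0222, 0.1301]
tool_rot: [0.586, 0.637, -0.368, -0.34]
ft_force: [-5.0, -0.9, 0.0]
grip_width: 0.0096
```

Run:
```python
from kin import *
show(get_obs())
```

```text
t 16.45 q [-0.197  0.596  1.805  0.537  0.274 -2.334] F [-4.971 -0.856  0.007] w 0.009634495531336884 head(st) -8.677658642762419e-05 0.0010923837070254375 0.11114274108485041
```

Call:
jog_arm:
  series:
    - [0,0,0,0,0,0,0.4]
    - [0,0,0,0,0,0,0.4]
    - [0,0,0,0,0,0,0.4]
    - [0,0,0,0,0,0,0.4]

```text
time: 16.95
position: [0.676, 0.0215, 0.1313]
tool_rot: [0.587, 0.637, -0.367, -0.338]
ft_force: [-0.4, 0.1, 0.2]
grip_width: 0.0258
```

Run:
```python
from kin import *
o=get_obs();show(o)
def pose(x,hz,th,y=.0005):
    R=Rcarry(np.radians(th),1,YAW);return st(x,y,hz+.0354)+.019*R[:,1],R
q=o["q"]
for a in ((-.02,.15,60),(-.05,.2,60),(-.12,.3,60)):
    p,R=pose(*a);q,e=ik(p,R,q);print(a,rel(o,p,R),q)
c=camera("wrist");cv2.imwrite(f"pics/wrist14.png",c["img"][:,:,::-1])
```

```text
t 16.95 q [-0.196  0.596  1.802  0.538  0.272 -2.334] F [-0.428  0.107  0.212] w 0.025763145794287807 head(st) 0.002290204266531839 0.00024797584461096385 0.11229066926111266
(-0.02, 0.15, 60) [  0.231 -43.803   0.395   0.002  -0.001  -0.001] [-0.209  0.509  1.829  0.459  0.331 -2.262]
(-0.05, 0.2, 60) [   0.181 -102.107    1.248    0.002   -0.001   -0.001] [-0.228  0.392  1.855  0.384  0.42  -2.196]
(-0.12, 0.3, 60) [   0.066 -223.732   11.603    0.002   -0.001   -0.001] [-0.283  0.141  1.878  0.3    0.649 -2.133]
```

View pics/wrist14.png

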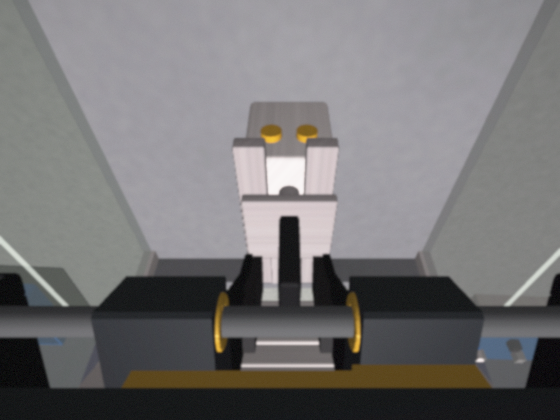

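Released. Now I'll retreat along the tool axis, up and back.

Call:
jog_arm:
  series:
    - [0,-8,0,0,0,0,0.4]
    - [0,-22,0,0,0,0,0.4]
    - [0,-44,0,0,0,0,0.4]
    - [0,-75,1,0,0,0,0.4]
    - [0,-105,1,0,0,0,0.4]
    - [0,-140,4,0,0,0,0.4]
    - [0,-180,8,0,0,0,0.4]
    - [0,-224,12,0,0,0,0.4]
    - [0,-224,12,0,0,0,0.4]

```text
time: 18.12
position: [0.5529, 0.0113, 0.3226]
tool_rot: [0.589, 0.638, -0.366, -0.336]
ft_force: [0.4, -0.1, 0.2]
grip_width: 0.0259
```

Run:
```python
from kin import *
o=get_obs();show(o)
for n in ("wrist","top","scene"):
    c=camera(n);np.savez(f"{n}15.npz",**c);cv2.imwrite(f"pics/{n}15.png",c["img"][:,:,::-1])
    W=cloud(c);q=W[...,:2]-C;x=q@D[:2];y=q@E_[:2]
    hp=(abs(x)<.05)&(abs(y)<.035)&(W[...,2]>.105)&(W[...,2]<.124)
    dk=(abs(x)<.05)&(abs(y)<.035)&(W[...,2]>.125)&(W[...,2]<.18)&(c["img"].max(-1)<70)
    for nm,m in (("plate",hp),("tab",dk)):
        if m.sum()>5: print(n,nm,m.sum(),"x",np.percentile(x[m],[2,50,98]),"y",np.percentile(y[m],[2,50,98]),"z",np.percentile(W[...,2][m],[2,50,98]))
```

```text
t 18.125 q [-0.284  0.133  1.881  0.301  0.647 -2.132] F [ 0.445 -0.146  0.166] w 0.025872106826993493 head(st) -0.12133450063393816 0.0003613912789999247 0.30359852055288733
wrist plate 2025 x [-0.048 -0.012  0.048] y [-0.022 -0.001  0.024] z [0.11  0.115 0.118]
wrist tab 218 x [-0.019 -0.017  0.006] y [-0.001  0.002  0.005] z [0.126 0.155 0.158]
top plate 695 x [-0.048  0.003  0.049] y [-0.021 -0.     0.024] z [0.107 0.114 0.12 ]
top tab 57 x [-0.015 -0.004  0.012] y [-0.001  0.003  0.007] z [0.128 0.156 0.159]
scene plate 8 x [0.016 0.022 0.023] y [-0.015  0.005  0.022] z [0.106 0.114 0.116]
```

View pics/wrist15.png

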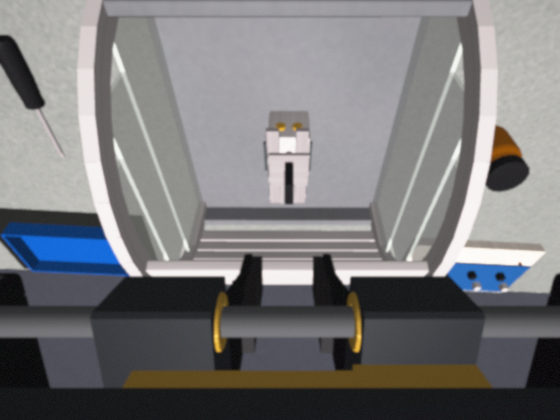

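View pics/top15.png

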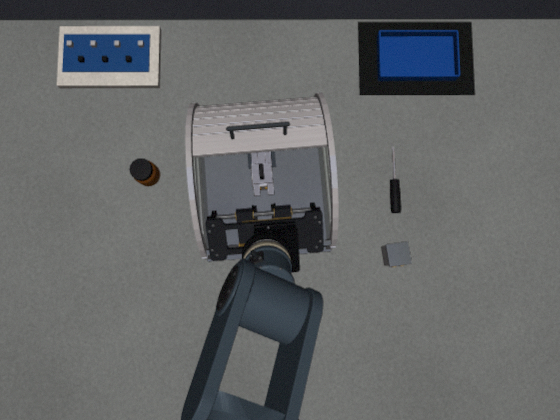

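Run:
```python
from kin import *
for n in ("wrist","top"):
    c=load(n+"15.npz");W=cloud(c);q=W[...,:2]-C;x=q@D[:2];y=q@E_[:2];z=W[...,2]
    m=(abs(y)<.007)&(x>-.06)&(x<.0)&(z>.105)&(z<.125)   # over slot: only plate reflects
    print(n,"plate front edge over slot x:",np.sort(x[m])[:8],m.sum())
    m=(abs(y)<.012)&(z>.13)&(z<.165)&(abs(x)<.04)
    print("tab x",np.percentile(x[m],[1,50,99]))
    m=(z>.152)&(z<.165)&(abs(y)<.012)&(abs(x)<.04);print("tab top x",np.percentile(x[m],[1,50,99]))
```

```text
wrist plate front edge over slot x: [-0.027 -0.027 -0.027 -0.027 -0.026 -0.026 -0.026 -0.026] 206
tab x [-0.019 -0.016  0.01 ]
tab top x [-0.018 -0.006  0.011]
top plate front edge over slot x: [-0.023 -0.023 -0.023 -0.022 -0.022 -0.022 -0.021 -0.02 ] 36
tab x [-0.015 -0.001  0.014]
tab top x [-0.015  0.     0.014]
```

Run:
```python
from rig import *
print(hand_in())
```

```text
the job is handed in; nothing more can be done
None
```

The guard is open and the carrier hangs at the end of the slot. I handed the job in just after 18.1 s of the 69 s allowed; no verdict is reported at hand-in.

- **Guard:** I lifted it by caging the bar handle between the part-closed fingers and following the arc. It rolled on to its stop and stayed there in every later picture. I did not measure its angle.
- **Carrier:** I gripped the tab with the tool leaning back 30°, carried it over the side track and down behind the sill. I slid it in until I felt about 8 N at the slot end, then lowered and released it.
- **Last checks:**
  - **Seating:** the plate's top is at z 114–115 mm, against 116 mm when seated, so it rests on the rail. The neck was in the slot and the carrier looked upright.
  - **Distance from home:** the two cameras disagree slightly. The top camera puts the carrier at x ≈ 0 mm, the wrist camera at about -3.5 mm. Both are within the -8 to +6 mm allowed, so I did not push it again.
  - **Bystanders:** the spare, driver and jar look unmoved in the top view.
  - **Arm:** it was clear, with about 0.5 N at the wrist.
- **Joint range:** part-way down into the station the last joint neared its limit. I tilted the tool, and so the carrier, by about 3° for the rest of the descent and took the tilt out during the slide.

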